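# Clear the swing of a vacuum valve and shut it

### The job

Somebody left the white spray bottle standing in the swing of the vacuum valve's handle. First stand the bottle upright in the free part of the shallow steel tray, keeping it upright all the way and leaving the dropper bottles and the other things where they are; only then swing the valve handle a quarter turn, across the place where the bottle stood, until it is fully shut against its stop, square across the pipe.

Things in the scene. Friction and masses are not known exactly. Their poses are not given: they have to be found in the camera images.
- valve: Fixed vacuum valve on a steel plate 60 x 220 x 8 mm: steel pipe (22 mm across, axis 40 mm high, 280 mm long over the hose barbs) along its y axis, on two grey blocks 52 mm high at y = +/-85 mm; brass body in the middle with the handle stem on top; round gauge (46 mm across, top 111 mm high) at y = -55 mm. Origin: centre of the plate underside, on the worktop, under the stem; z up.
- valve_stem (a point): Point on the handle's upright turning axis, 84 mm above the worktop at the handle's mid height; axes as the valve's.
- handle (a joint): Turn of the valve handle about the upright stem, rad: 0 = open, the handle lies along the pipe and points to the valve's +y; it grows anticlockwise as seen from above up to 1.571 = shut, the handle against its stop, square across the pipe and pointing to the valve's -x. It is stiff and stays where it is left.
- handle_grip (a point): Middle of the handle's grey sleeve, 95 mm from the stem, 84 mm above the worktop. The handle is a level bar reaching 130 mm from the stem; the sleeve (50 to 130 mm from the stem) is 18 mm wide and 14 mm high. The point's y axis points outward along the handle, z up.
- spray_bottle: Loose upright white spray bottle, 170 mm high, about 0.13 kg: body 38 mm (its x) by 48 mm (its y) and 133 mm high with round shoulders, spray head 21 mm across on top. Origin: centre of its foot; z up along the bottle.
- tray: Fixed shallow open steel tray, 180 mm (x) by 220 mm (y), rim 14 mm high, walls and floor 4 mm thick. Origin: centre of its underside, on the worktop. The two dropper bottles stand in its +x half; its -x half is free.
- stain_a: Loose dropper bottle standing in the tray, 36 mm across, 104 mm high (round body 66 mm high, narrow black dropper above). Origin: centre of its foot, z up.
- stain_b: The second, like dropper bottle in the tray. Origin: centre of its foot, z up.
- timer: Loose round bench timer, 64 mm across, 31 mm high. Bystander. Origin: centre of its underside.
- gauze: Loose gauze roll, 58 mm across, 50 mm high. Bystander. Origin: centre of its underside.

How it is judged:
On the way, in this order (a step that is already met when the one before it is completed fails the run):
1. the spray bottle stands upright and released in the tray (x of spray_bottle in the frame of tray between -0.075 and 0.075 m and y of spray_bottle in the frame of tray between -0.095 and 0.095 m and z of spray_bottle in the frame of tray below 0.012 m and angle between spray_bottle's own z axis and vertical below 0.15 rad and contact force between the fingers and spray_bottle below 0.1 N), for 0.2 s.
2. the handle is turned fully shut, to within 0.09 rad of its stop (value of joint handle above 1.48 rad), for 0.2 s.
At the end, for the whole second after the job is handed in: Spray bottle at rest on the tray floor (foot centre within 75 mm in x, 95 mm in y of the tray centre, below 12 mm), upright within 0.15 rad; handle at rest within 0.09 rad of shut; dropper bottles upright within 0.15 rad, at rest; they, timer and gauze within 40 mm of their starts (x of spray_bottle in the frame of tray between -0.075 and 0.075 m and y of spray_bottle in the frame of tray between -0.095 and 0.095 m and z of spray_bottle in the frame of tray below 0.012 m and angle between each of spray_bottle, stain_a, stain_b's own z axis and vertical below 0.15 rad and linear speed of each of spray_bottle, stain_a, stain_b below 0.02 m/s and value of joint handle above 1.48 rad and velocity of joint handle below 0.05 rad/s and distance of each of stain_a, stain_b, timer, gauze from where it was at the start of the episode below 0.04 m); the robot touches nothing.
It fails at once if the handle is turned past 0.55 rad while the spray bottle does not stand in the tray (value of joint handle above 0.55 rad and not (x of spray_bottle in the frame of tray between -0.075 and 0.075 m and y of spray_bottle in the frame of tray between -0.095 and 0.095 m and z of spray_bottle in the frame of tray below 0.012 m)).
It fails at once if the spray bottle is tipped by more than 0.6 rad (angle between spray_bottle's own z axis and vertical above 0.6 rad).
It fails at once if a dropper bottle is knocked over (tipped by more than 0.6 rad) (angle between any of stain_a, stain_b's own z axis and vertical above 0.6 rad).
It also fails if it takes over 58 s, if anything falls off the work surface, if the arm or the gripper's body presses on something with over 40 N, if the wrist force passes 120 N, or if a joint passes its speed limit or range.

### The arm

A 7-joint arm with a two-finger parallel gripper is mounted at the origin on a cart in front of the work surface, level with it; the furniture and walls round the work are solid. World frame = base frame: x ahead of the robot, y to its left, z up, the work surface at z = 0. Lengths are in m, angles in rad, forces in N, time in s.
With the tool pointing down it reaches from about 0.425 to 0.825 m from the base axis. Payload 3.6 kg.
Tool frame: the origin (TCP) lies where the fingers leave the gripper's body, on its centre line; the fingertips stand 73 mm ahead of it and the grasp point (between the pads) lies 54 mm ahead of it; z points along the fingers, y is the line along which they close (so a half turn about z gives the same grasp; the last joint's range is limited). The gripper opens to 85 mm and grips with 20 to 120 N. Pads are 22 mm wide; open, the fingers measure 114 mm over their backs; the gripper's body (76 mm by 85 mm) begins 54 mm behind the grasp point. The pads swing forward as they close: fully open they stand 13 mm farther back than shut.
Start: joints at [1.179, 0.615, -0.013, 1.423, 0.008, 1.103, -0.04], TCP at [0.233, -0.607, 0.304] pointing down, gripper open.
Joint ranges: [-3.12, 3.12], [-0.3, 2.06], [-1.34, 1.32], [0.26, 2.42], [-1.36, 4.5], [0.01, 1.98], [-2.84, 2.84]. Speed limits (rad/s): [2.79, 2.79, 3.14, 3.14, 3.14, 3.14, 3.14].

### API

Orientations are given as a unit quaternion [x, y, z, w].
In Python, from station import arm, snapshot, camera_info, ticket gives the robot as it stands. Calls block until the motion is done:
- arm.movep(position, orientation): joint-space move of the TCP to a pose.
- arm.line_to(position, velocity=0.15, ori=None): straight line of the TCP; ori=None keeps the orientation; velocity is the mean speed in m/s.
- arm.move_j(angles): joint-space move.
- arm.move_gripper(opening, effort=None): opening from 0.0 (shut) to 1.0 (fully open); effort is the grip in N (None keeps the last); returns when the fingers have stopped.
- arm.pause(seconds).
- arm.ik(position, orientation): joint angles nearest the present ones, or None.
- snapshot(name): name is "side" or "top"; returns the picture (420x560x3 uint8, blue, green, red); there is no depth.
- camera_info(name): a dict with "fx", "fy", "cx", "cy" (pixels), "dist_coeffs" ([k1, k2, p1, p2, k3] as OpenCV has them; the pictures are not rectified), "R" (3x3) and "t" (3): a world point X has camera coordinates R X + t. Camera axes: x right, y down, z forward; pixel columns grow to the right and rows downward; lengths in m; the calibration is good to about 2 mm. A picture is of the moment at which its call begins. camera_info takes no time and is no camera call.
A pose or a line that the arm cannot do raises arm.MotionError and nothing moves.
- ticket.finish_job(): hands the job in; it is judged then, once.
Readings, each from a call of its own:
- arm.read_time(): time.
- arm.read_joint_positions(): joint angles.
- arm.read_dq(): joint speeds.
- arm.read_effort(): joint torques, N m.
- arm.read_tool_pos(): TCP position.
- arm.read_eef_rot(): TCP orientation.
- arm.read_ft_force(): force on the tool from outside, world axes, zero at the start.
- arm.read_wrist_torque(): the same for the moment, N m.
- arm.read_opening(): opening from 0.0 (shut) to 1.0 (fully open).
- arm.read_finger_force(): force on a finger pad.
Only numpy, scipy, OpenCV 4.12 (cv2) and the standard library are available. Lean on these libraries where they do the work, as an engineer would, in place of code of your own. Each camera call takes 0.05 s, during which the arm holds its last target. There are 200 camera calls.

## Working session

There is one attempt and no reset: what is moved stays moved. The work goes in short steps, each a Python script; the robot and the scene stay as the last script left them, time stands still between calls to the robot, and variables do not carry over. Pictures are saved under pics/ and viewed, at most 10 in all, crops included, and the job is handed in when it is done.

```bash
mkdir -p pics
python3 - <<'E'
from station import arm, snapshot, camera_info
import cv2
for n in ("side","top"):
    cv2.imwrite(f"pics/{n}0.png",snapshot(n)); c=camera_info(n); print(n,c)
print(arm.read_time(),arm.read_eef_rot(),arm.read_tool_pos())
E
```

```text
side {'fx': 382.9728088422436, 'fy': 382.9728088422436, 'cx': 279.96349941508555, 'cy': 214.8836431975021, 'dist_coeffs': array([-0.02355489,  0.        ,  0.        ,  0.        ,  0.        ]), 'R': array([[-0.99766612, -0.06509459, -0.02061572],
       [-0.01152109,  0.45807563, -0.88883856],
       [ 0.06730214, -0.8865266 , -0.45775649]]), 't': array([0.56963524, 0.06907865, 0.93269633])}
top {'fx': 511.4593229643463, 'fy': 511.4593229643463, 'cx': 276.74605166817935, 'cy': 207.38771220914828, 'dist_coeffs': array([-0.13024621,  0.        ,  0.        ,  0.        ,  0.        ]), 'R': array([[ 0.02506418, -0.99968258,  0.00255322],
       [-0.97786176, -0.02504768, -0.20774742],
       [ 0.20774543,  0.00271033, -0.97817917]]), 't': array([0.01090897, 0.57027728, 1.17367772])}
0.1 [ 9.83313116e-01  1.81917360e-01 -2.31620538e-04 -1.15585884e-03] [ 0.2323166  -0.60650247  0.30283923]
```

View pics/side0.png

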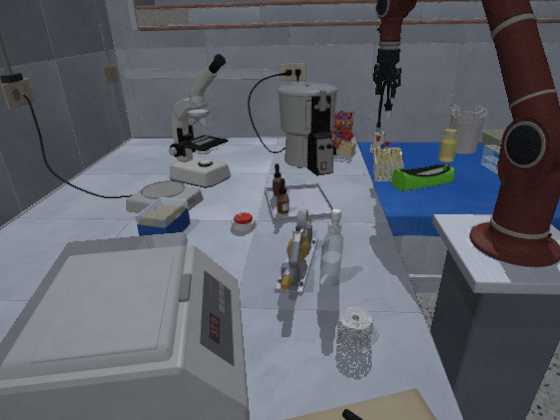

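View pics/top0.png

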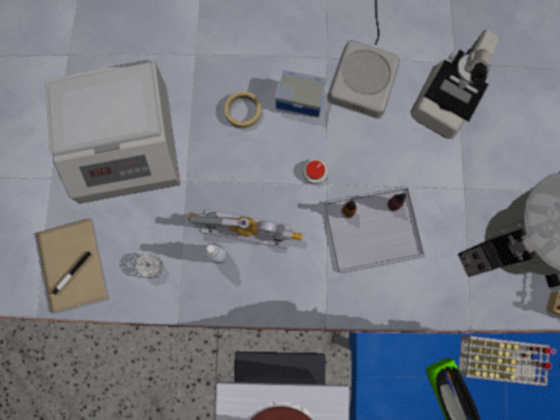

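The top view shows the valve at about (190..300, 217..237), the bottle head at (215,252), the tray at (375,230) with the droppers on its upper side, the timer at (315,170) and the gauze at (148,265). I'll zoom in for details.

Run:
```python
import cv2
t=cv2.imread("pics/top0.png"); c=t[180:290,170:320]
cv2.imwrite("pics/c1.png",cv2.resize(c,None,fx=5,fy=5,interpolation=cv2.INTER_CUBIC))
c=t[170:290,310:440]
a=cv2.resize(c,None,fx=3,fy=3,interpolation=cv2.INTER_CUBIC)
s=cv2.imread("pics/side0.png")[160:300,255:365]
b=cv2.resize(s,None,fx=3.5,fy=3.5,interpolation=cv2.INTER_CUBIC)
import numpy as np
o=np.zeros((600,800,3),np.uint8); o[:a.shape[0],:a.shape[1]]=a; o[:b.shape[0],400:400+b.shape[1]]=b
cv2.imwrite("pics/c2.png",o)
```

```text
(no output)
```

View pics/c1.png

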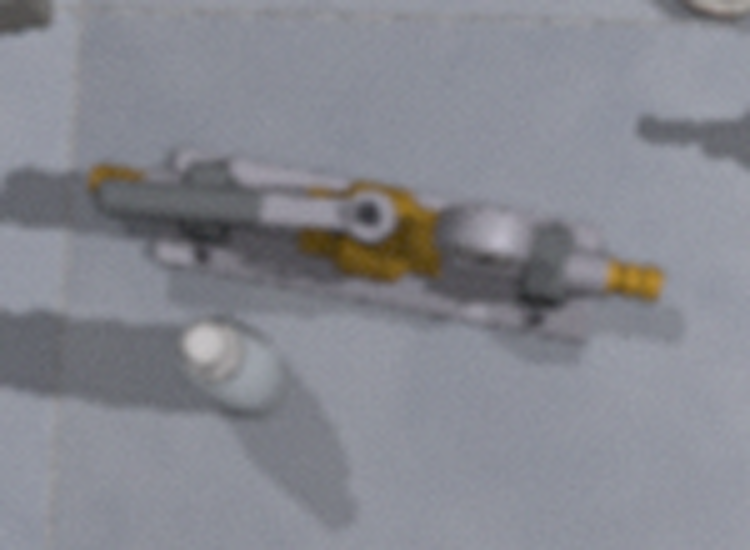

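View pics/c2.png

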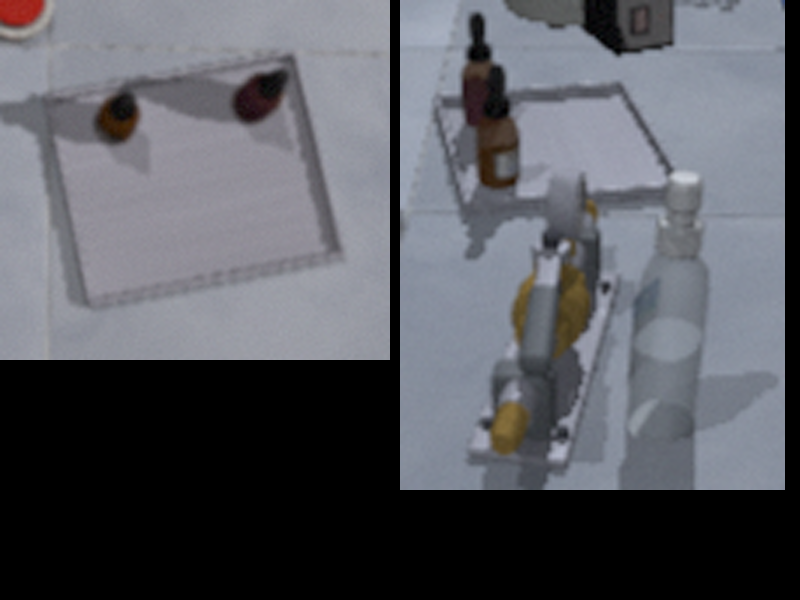

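The crops show these pixel positions:
- **Stem cap:** (243.6,222.6), with the handle tip at (189.5,219.6).
- **Pipe ends:** (188.5,215.6) and (302.4,236.4).
- **Bottle cap:** (211.4,249) in the top view and (336,210) in the side view.
- **Tray rim corners:** (326.7,202.3), (407.3,189), (423.3,255) and (339.3,271).

The droppers are on the far (+x) side of the tray.

```bash
cat > util.py <<'E'
import cv2, numpy as np
from station import camera_info
def ray(n,p):
    c=camera_info(n); K=np.array([[c['fx'],0,c['cx']],[0,c['fy'],c['cy']],[0,0,1.]])
    u=cv2.undistortPoints(np.array([[p]],float),K,c['dist_coeffs'])[0,0]
    R,t=np.array(c['R']),np.array(c['t']); return -R.T@t, R.T@np.array([u[0],u[1],1.])
def plane(n,p,z):
    o,d=ray(n,p); return (o+d*(z-o[2])/d[2]).round(4)
def proj(n,X):
    c=camera_info(n); K=np.array([[c['fx'],0,c['cx']],[0,c['fy'],c['cy']],[0,0,1.]])
    return cv2.projectPoints(np.array([X],float),cv2.Rodrigues(np.array(c['R']))[0],np.array(c['t']),K,c['dist_coeffs'])[0].ravel().round(1)
def tri(p,q):
    (a,d),(b,e)=ray("top",p),ray("side",q)
    s=np.linalg.lstsq(np.c_[d,-e],b-a,rcond=None)[0]; return (a+d*s[0]).round(4),(b+e*s[1]).round(4)
E
python3 - <<'E'
from util import *
t=cv2.imread("pics/top0.png")
# bright bottle cap
g=cv2.cvtColor(t,cv2.COLOR_BGR2GRAY)[240:268,200:232]
m=(g>195).astype(np.uint8); n,l,st,ce=cv2.connectedComponentsWithStats(m); print("cap",st[1:],ce[1:]+[200,240])
print("stem",plane("top",(243.6,222.6),.093),"tip",plane("top",(189.5,219.6),.088))
P=[plane("top",p,.040) for p in((188.5,215.6),(302.4,236.4))]; print("pipe",P,(P[0]+P[1])/2,np.linalg.norm(P[0]-P[1]))
b=plane("top",(211.4,249),.17); print("bottle",b,"side",plane("side",(336.2,210.5),.17),tri((211.4,249),(336.2,210.5)))
for z in(0,.133,.15,.17): print(z,proj("top",[b[0],b[1],z]),proj("side",[b[0],b[1],z]))
C=np.array([plane("top",p,.014) for p in((326.7,202.3),(407.3,189),(423.3,255),(339.3,271))]); print("tray",C,C.mean(0),np.linalg.norm(C-np.roll(C,1,0),axis=1))
E
```

```text
cap [[10  9  1  1  1]] [[210. 249.]]
stem [0.5245 0.1016 0.093 ] tip [0.5292 0.2297 0.088 ]
pipe [array([0.5479, 0.2412, 0.04  ]), array([ 0.5037, -0.0386,  0.04  ])] [0.5258 0.1013 0.04  ] 0.2832696242098683
bottle [0.4509 0.1639 0.17  ] side [0.4484 0.172  0.17  ] (array([0.4514, 0.1643, 0.1668]), array([0.4477, 0.1648, 0.1664]))
0 [219.8 257.8] [331.  279.9]
0.133 [213.4 251.1] [333.8 225.4]
0.15 [212.5 250.2] [334.1 217.8]
0.17 [211.4 249. ] [334.6 208.6]
tray [[ 0.5958 -0.0997  0.014 ]
 [ 0.6359 -0.3057  0.014 ]
 [ 0.4679 -0.3418  0.014 ]
 [ 0.4242 -0.1317  0.014 ]] [ 0.53095  -0.219725  0.014   ] [0.17455819 0.20986665 0.17183483 0.2145966 ]
```

```bash
cat >> util.py <<'E'
def q(a): return [np.cos(a/2),np.sin(a/2),0,0]   # tool down, tool x at world angle a
E
python3 - <<'E'
from util import *
from station import arm, snapshot
print("grinder base",plane("side",(331,173),0),plane("side",(288,165),0))
for p,a in(((.25,-.39,.36),.0),((.4495,.165,.30),0),((.4495,.165,.204),0),((.49,-.227,.28),0)):
    s=arm.ik(p,q(a)); print(None if s is None else np.round(s,2))
arm.line_to([.25,-.39,.36],velocity=.25)
arm.movep([.4495,.165,.30],q(0))
arm.line_to([.4495,.165,.235],velocity=.15)
cv2.imwrite("pics/s1.png",np.vstack([cv2.resize(snapshot("side")[170:310,260:400],(420,420))]))
cv2.imwrite("pics/t1.png",snapshot("top"))
a=cv2.imread("pics/s1.png"); b=cv2.resize(cv2.imread("pics/t1.png")[190:310,150:270],(380,380))
o=np.zeros((420,800,3),np.uint8); o[:,:420]=a; o[:380,420:]=b; cv2.imwrite("pics/v1.png",o)
print(arm.read_time(),arm.read_tool_pos(),arm.read_ft_force())
E
```

```text
grinder base [ 0.4175 -0.4692  0.    ] [ 0.5762 -0.5518  0.    ]
[ 0.91  0.27  0.06  1.85 -0.02  1.02 -0.6 ]
[-0.1   0.38 -0.41  1.9   0.19  0.9  -2.17]
[-0.29  0.5  -0.15  2.02  0.12  0.63 -2.09]
[ 0.39  0.47  0.01  1.78 -0.01  0.89 -1.17]
3.9583 [0.45019794 0.16530497 0.23605518] [-0.08969843 -0.49813843 -0.17184484]
```

View pics/v1.png

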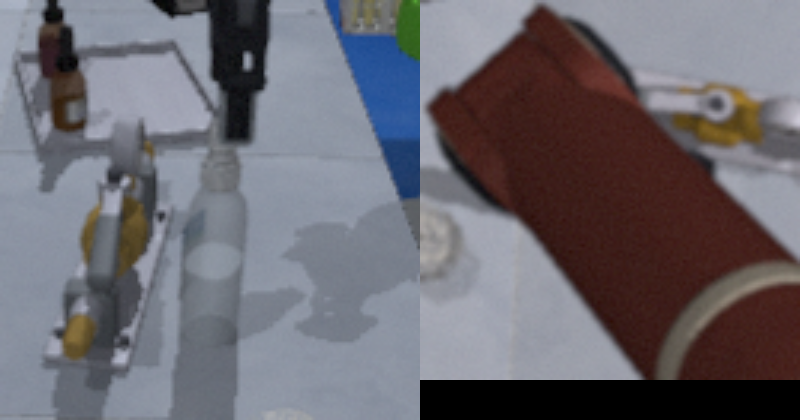

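The left panel shows the near finger's lower end at side pixel (339,217) and the bottle cap at about (335,210). I'll compare this with the expected projection and work out the bottle's x.

Run:
```python
from util import *
print(proj("side",[.4502,.216,.176]),proj("side",[.4502,.208,.176]),proj("side",[.4502,.165,.17]))
# cap/bottle column in side images by row, brightness edges
s=cv2.imread("pics/side0.png"); 
for r in (212,216,222,228,236,250,265,275):
    print(r,s[r,322:350].mean(1).astype(int))
t=cv2.imread("pics/top0.png"); print(t[244:255,204:224].mean(2).astype(int))
```

```text
[336.9 218.4] [336.6 216.4] [335.  208.9]
212 [159 158 158 166 173 180 175 165 147 123 120 141 159 171 173 167 163 152
 128 133 147 151 151 151 148 148 150 152]
216 [ 81  85  92  95  95  96  93  89  91 106 115 119 121 123 121 117 111 106
 101 130 145 145 146 145 148 149 149 150]
222 [149 150 151 148 145 146 136 155 150 115 110 117 125 119 112 110 105 120
 133 143 146 146 147 147 148 146 147 146]
228 [152 151 152 150 152 142 120 110 116 118 111 109 110 109 108 112 112 104
 106 131 145 148 149 148 149 148 147 148]
236 [151 149 145 132 123 123 123 122 127 127 132 131 133 132 126 125 124 123
 118 114 121 141 147 148 146 149 147 146]
250 [ 86  95  96 102 104 105 119 126 131 132 134 131 127 125 121 123 121 120
 114 110 125 139 143 144 144 144 144 145]
265 [100 110 116 114 119 121 121 122 125 122 122 119 120 115 114 111 108 106
 120 140 148 150 150 147 148 148 149 148]
275 [110 119 133 144 147 136 124 111 112 111 109 108 108 110 110 104 100 113
 123 124 126 123 125 124 124 123 125 123]
[[130 134 133 131 131 131 140 136 128 116 114 115 116 113 120 136 141 146
  145 147]
 [115 116 121 130 141 159 169 168 157 148 138 138 124 116 114 116 126 135
  146 149]
 [107 107 120 144 167 184 189 187 184 171 161 156 147 134 123 119 120 124
  133 142]
 [104 110 129 160 183 192 193 192 191 182 169 158 157 145 139 137 131 125
  128 136]
 [107 113 135 169 188 192 193 194 191 185 172 159 158 147 144 149 150 142
  135 135]
 [109 110 131 165 185 192 196 192 190 183 171 157 156 151 145 151 159 155
  148 144]
 [109 104 122 149 179 190 191 187 186 175 162 156 157 151 145 151 160 159
  158 154]
 [109 109 112 129 156 175 181 183 171 163 156 156 157 150 144 154 161 162
  161 155]
 [110 113 112 123 137 151 157 154 149 147 153 158 159 148 146 156 160 161
  159 155]
 [107 110 117 123 130 134 131 128 133 143 154 154 147 142 146 160 161 161
  159 154]
 [109 105 111 117 129 130 123 126 133 150 150 140 134 142 150 160 161 161
  156 151]]
```

Run:
```python
from util import *
from station import arm, snapshot
arm.line_to([.452,.165,.203],velocity=.1)
print(arm.read_ft_force())
arm.move_gripper(0.0,effort=40)
print(arm.read_opening(),arm.read_finger_force(),arm.read_ft_force(),arm.read_tool_pos())
arm.line_to([.452,.165,.238],velocity=.06)
print(arm.read_opening(),arm.read_finger_force(),arm.read_ft_force(),arm.read_time())
cv2.imwrite("pics/s2.png",cv2.resize(snapshot("side")[150:310,240:420],None,fx=3,fy=3))
```

```text
[0.16014617 0.20154198 0.60185297]
0.27869126130189326 39.2324458155781 [0.3218672  0.77418903 3.61639033] [0.45231364 0.16540077 0.20348771]
0.27745428975144293 39.261440271511674 [ 0.28689991 -0.06324151 -0.71271469] 5.7583
```

View pics/s2.png

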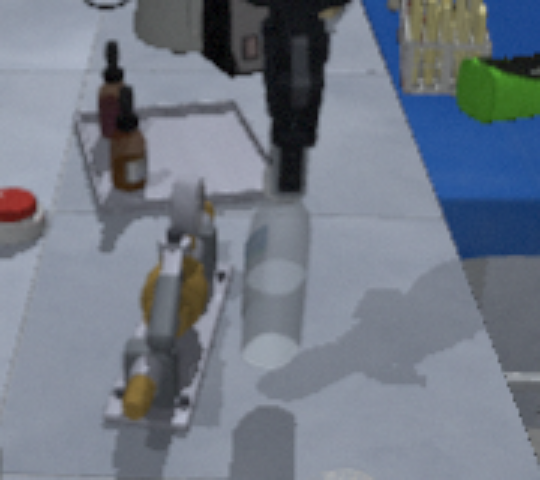

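The bottle hangs upright in the grip, with its foot at crop (270,352), clear of the worktop. Next I'll carry it round the gauge to the tray.

Run:
```python
from util import *
from station import arm, snapshot
for p,v in(((.452,.165,.265),.1),((.438,.0,.265),.12),((.4917,-.2273,.265),.12),((.4917,-.2273,.215),.08),((.4917,-.2273,.209),.02)):
    arm.line_to(list(p),velocity=v)
print(arm.read_opening(),arm.read_ft_force(),arm.read_tool_pos(),arm.read_time())
for z in(.208,.207,.206,.205):
    if arm.read_ft_force()[2]>2: break
    arm.line_to([.4917,-.2273,z],velocity=.02)
arm.pause(.2)
print(z,arm.read_ft_force(),arm.read_tool_pos(),arm.read_time())
cv2.imwrite("pics/s3.png",cv2.resize(snapshot("side")[130:260,230:400],None,fx=3.5,fy=3.5))
```

```text
0.27594562486446933 [-0.88886709  0.39281635 -1.11392822] [ 0.49165247 -0.22731189  0.20897239] 11.0833
0.206 [-0.28225852  0.77539103  3.43682435] [ 0.49211975 -0.22719589  0.20752108] 11.7833
```

View pics/s3.png

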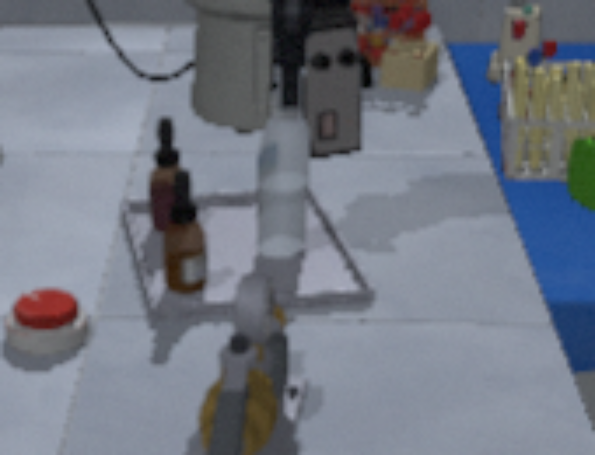

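The bottle stands on the tray floor in the free half, and the foot contact shows in the force reading. I'll release it, check from above, and dry-run the handle poses through IK.

```bash
cat >> util.py <<'E'
S=np.array([.525,.1014]); OPEN=np.pi/2-.157
def pose(th,d,r=.09,z=.142):
    w=OPEN+th; u=np.array([np.cos(w),np.sin(w)]); v=np.array([-u[1],u[0]])
    return [*(S+r*u-d*v),z], q(w-np.pi/2)
E
python3 - <<'E'
from util import *
from station import arm, snapshot
arm.move_gripper(0.8); print(arm.read_opening(),arm.read_finger_force())
arm.line_to([.492,-.2273,.30],velocity=.12)
arm.move_gripper(0.0)
p,o=pose(.12,.045,z=.26); arm.movep(p,o)
print(np.round(arm.read_joint_positions(),2))
for t in np.linspace(.12,1.6,6):
    s=arm.ik(*pose(t,.02)); print(None if s is None else np.round(s,2))
print(arm.read_time(),arm.read_ft_force())
t=snapshot("top"); s=snapshot("side"); cv2.imwrite("pics/t4.png",t)
a=cv2.resize(s[120:320,230:400],(510,600)); b=cv2.resize(t[170:290,310:440],(290,268))
o=np.zeros((600,800,3),np.uint8); o[:,:510]=a; o[:268,510:]=b; cv2.imwrite("pics/v4.png",o)
E
```

```text
0.7987026315653808 0.0
[-0.03  0.64 -0.54  1.61  0.37  1.   -2.3 ]
[-0.09  0.75 -0.46  1.78  0.48  0.72 -2.41]
[-0.07  0.74 -0.52  1.85  0.54  0.7  -2.22]
[-0.04  0.72 -0.58  1.93  0.61  0.68 -2.01]
[ 0.01  0.71 -0.63  2.    0.68  0.66 -1.79]
[ 0.07  0.7  -0.69  2.07  0.75  0.65 -1.56]
[ 0.17  0.71 -0.78  2.12  0.84  0.66 -1.32]
15.4833 [-0.00068896 -0.20721527 -0.09713511]
```

View pics/v4.png

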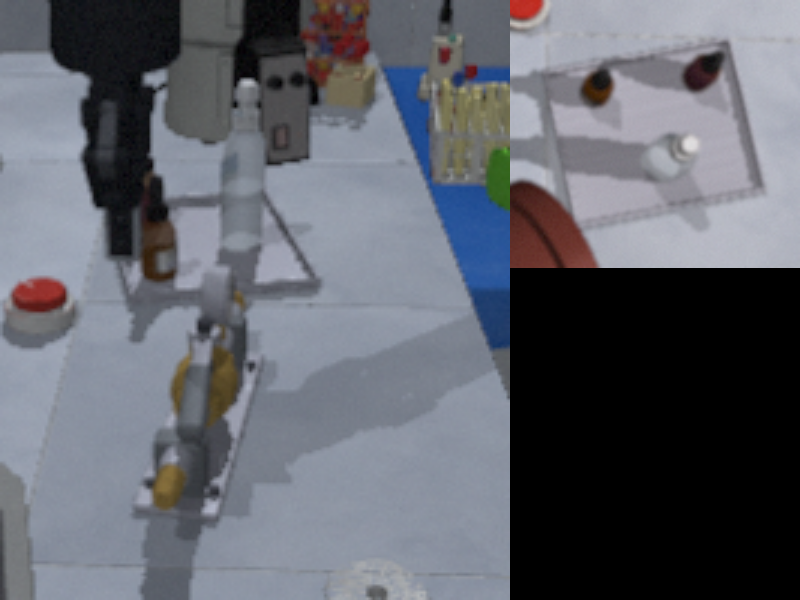

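The bottle stands upright and free in the −x half of the tray, with its foot near (670,165) in the inset. The fingers are above the far side of the handle. Next I'll swing the handle.

Run:
```python
from util import *
from station import arm, snapshot
p,o=pose(.12,.045); arm.line_to(p,velocity=.12,ori=o); print("down",arm.read_ft_force().round(1) if hasattr(arm.read_ft_force(),'round') else arm.read_ft_force())
for t in list(np.arange(.12,1.45,.12))+[1.45,1.5,1.53,1.56,1.58,1.60]:
    p,o=pose(t,.020); arm.line_to(p,velocity=.08 if t<1.4 else .04,ori=o)
    f=np.array(arm.read_ft_force()); print(round(t,2),f.round(1),np.round(arm.read_tool_pos(),4))
    if np.linalg.norm(f[:2])>45: break
print(arm.read_time())
cv2.imwrite("pics/s5.png",cv2.resize(snapshot("side")[170:320,230:400],(680,600)))
```

```text
down [ 0.7  0.2 -0.1]
0.12 [ 0.2  0.1 -0. ] [0.5486 0.1907 0.1426]
0.24 [-0.2 -0.3 -0.8] [0.5378 0.1927 0.1421]
0.36 [ 1.3 -0.7 -0. ] [0.5266 0.1935 0.1419]
0.48 [ 1.  -0.  -0.7] [0.5155 0.193  0.142 ]
0.6 [-0.  -0.2  0.9] [0.5046 0.1912 0.142 ]
0.72 [0.5 0.7 0.1] [0.494  0.1881 0.142 ]
0.84 [-0.2 -0.6 -0.2] [0.4838 0.1838 0.1419]
0.96 [-0.1 -0.1  0.9] [0.4742 0.1782 0.1419]
1.08 [-0.   0.4  1. ] [0.4654 0.1715 0.1419]
1.2 [-0.3  0.2  0.2] [0.4574 0.1639 0.1419]
1.32 [-0.3  0.4  0.3] [0.4505 0.1554 0.1419]
1.44 [-0.4  0.3 -0. ] [0.4446 0.1463 0.142 ]
1.45 [ 0.8  0.8 -0.9] [0.4442 0.1458 0.1421]
1.5 [1.4 0.5 0.3] [0.4418 0.141  0.142 ]
1.53 [ 0.1  0.6 -0.2] [0.4406 0.1386 0.142 ]
1.56 [ 0.4  1.  -0.5] [0.4395 0.136  0.1419]
1.58 [ 1.   4.1 -2.2] [0.4392 0.1356 0.1421]
1.6 [ 1.6  8.4 -5.3] [0.4389 0.1354 0.1423]
22.0333
```

View pics/s5.png

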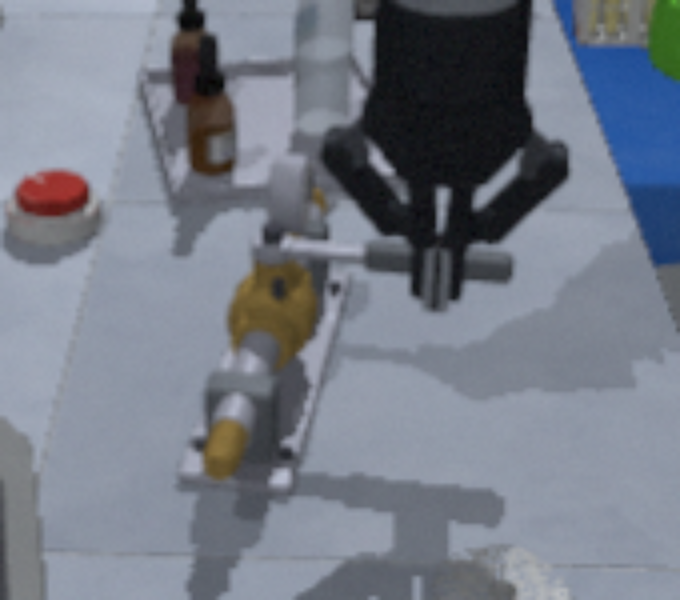

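The handle lies across the pipe with the fingers behind it. The force rises and the TCP stops advancing, so it's at the stop. I'll push a little more to confirm, back off, retreat, and measure from the top view.

Run:
```python
from util import *
from station import arm, snapshot
for t in (1.63,1.66,1.69):
    p,o=pose(t,.020); arm.line_to(p,velocity=.03,ori=o)
    f=np.array(arm.read_ft_force()); print(t,f.round(1),np.round(arm.read_tool_pos(),4))
    if np.linalg.norm(f[:2])>22: break
p,o=pose(1.57,.055); arm.line_to(p,velocity=.08,ori=o)
arm.line_to([p[0],p[1],.28],velocity=.15)
arm.line_to([.44,-.04,.33],velocity=.2)
print(arm.read_time(),arm.read_ft_force())
t=snapshot("top"); cv2.imwrite("pics/t6.png",t)
cv2.imwrite("pics/v6.png",cv2.resize(t[155:305,120:440],(800,375),interpolation=cv2.INTER_CUBIC))
```

```text
1.63 [ 2.6 12.6 -9.1] [0.4385 0.1351 0.1425]
1.66 [  2.9  15.9 -12.7] [0.438  0.1348 0.1427]
1.69 [  3.   21.4 -15.9] [0.4376 0.1345 0.1429]
25.85 [-0.21410762  0.33932158 -0.20413919]
```

View pics/v6.png

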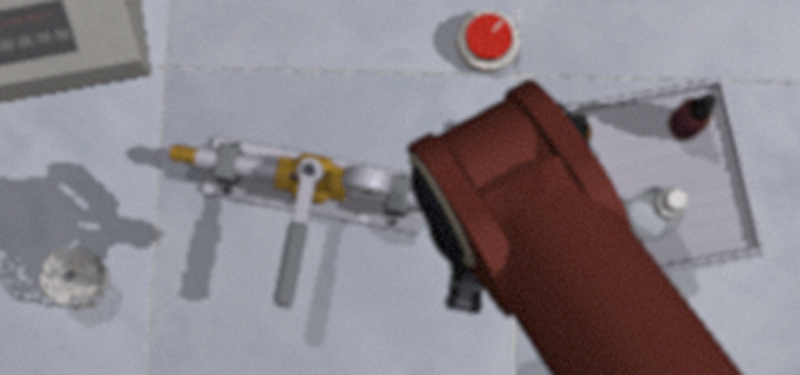

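The top view shows the handle running from the stem (309,172) to (285,303), tilted about 10.4° from vertical. The pipe is tilted about 10.3° from horizontal, so the two are square. The push also met a hard stop. The bottle stands in the tray, the gauze and timer are in place, and the arm is touching nothing.

```bash
python3 -c "
from station import ticket
print(ticket.finish_job())"
```

```text
the job is handed in; nothing more can be done
None
```

I stood the spray bottle upright in the free half of the tray, then swung the valve handle fully shut against its stop; the job was handed in after about 26 s of the 58 s allowed, and no verdict was returned.

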